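# Carry the ball tray to the code reader and hold it there

### The job

One of the two white sample trays has the loose steel ball in one of its shallow pockets: pick that tray up by its upright grip and carry it gently to the code reader, without the ball ever leaving its pocket. Finish while still holding it there, level and still, centred over the reader's window and lined up lengthwise with it (either way round), its underside about 5 cm above the glass; never touch the tray to the reader and do not put it down or let go. Leave the other tray and everything else on the bench where it is.

Things in the scene. Friction and masses are not known exactly. Their poses are not given: they have to be found in the camera images.
- tray_1: White plastic sample tray, plate 170 x 80 x 12 mm, 0.13 to 0.25 kg, flat on the bench; both trays are alike. Origin: centre of its underside; x along its length, z up. At its centre stands its grip: an upright tab 14 mm thick (along x), 44 mm wide (along y), its top 82 mm above the underside. A shallow round pocket lies 60 mm from the grip at either end.
- tray_2: White plastic sample tray, plate 170 x 80 x 12 mm, 0.13 to 0.25 kg, flat on the bench; both trays are alike. Origin: centre of its underside; x along its length, z up. At its centre stands its grip: an upright tab 14 mm thick (along x), 44 mm wide (along y), its top 82 mm above the underside. A shallow round pocket lies 60 mm from the grip at either end.
- tray_1_p (a point): Round pocket, 30 mm across, 2.5 mm deep (floor 9.5 mm above the tray's underside), at -60 mm along the tray's x. The point is where the centre of the ball lies if it rests mid-pocket: 23.5 mm above the underside.
- tray_1_q (a point): Round pocket, 30 mm across, 2.5 mm deep (floor 9.5 mm above the tray's underside), at +60 mm along the tray's x. The point is where the centre of the ball lies if it rests mid-pocket: 23.5 mm above the underside.
- tray_2_p (a point): Round pocket, 30 mm across, 2.5 mm deep (floor 9.5 mm above the tray's underside), at -60 mm along the tray's x. The point is where the centre of the ball lies if it rests mid-pocket: 23.5 mm above the underside.
- tray_2_q (a point): Round pocket, 30 mm across, 2.5 mm deep (floor 9.5 mm above the tray's underside), at +60 mm along the tray's x. The point is where the centre of the ball lies if it rests mid-pocket: 23.5 mm above the underside.
- ball_center (a point): Centre of the loose steel ball, 28 mm across, 90 g. It starts in any one of the two trays' four pockets, can roll about 7 mm within it, and rolls out if the tray tips by some 30 degrees or is jerked. The other three pockets hold flat square steel coupons, 18 x 18 x 8 mm.
- reader: Code reader that looks upward: fixed grey box 200 x 130 x 45 mm on the bench, with a rectangular dark glass window in its top. Origin: centre of its underside; x along its length.
- reader_window (a point): Centre of the reader's window (140 x 60 mm, its length along x), on the top face 45 mm above the bench; z up.
- mug: Bystander: white mug, 85 mm tall, 72 mm across. Origin under its centre.
- beaker: Bystander: small clear beaker, 70 mm tall, 56 mm across. Origin under its centre.
- jar: Bystander: amber jar, 75 mm tall, 56 mm across. Origin under its centre.
- brush: Bystander: small wooden-handled brush lying on the bench.
- wash_bottle: Bystander: white bottle with blue cap, 170 mm tall, 66 mm across, far left. Origin under its centre.
- reagent: Bystander: amber bottle, 130 mm tall, 72 mm across, far right. Origin under its centre.
There are look-alikes about, which are no part of the job. Leave any red look-alike of the tray_2 alone.

How it is judged:
By the outcome, as a careful person would: the job done as asked, in the order asked, and still so for the second after the job is handed in, while the arm keeps its last pose, push and grip.
It also fails if it takes over 45 s, if anything falls off the work surface, if the arm or the gripper's body presses on something with over 40 N, if the wrist force passes 120 N, or if a joint passes its speed limit or range.

### The arm

A 6-joint arm with a two-finger parallel gripper is mounted at the origin on the work surface. World frame = base frame: x ahead of the robot, y to its left, z up, the work surface at z = 0. Lengths are in mm, angles in rad, forces in N, time in s.
With the tool pointing down it reaches from about 400 to 925 mm from the base axis. Payload 12.5 kg.
Tool frame: the origin (TCP) lies at the very end of the fingers, on their centre line; the grasp point (between the pads) lies 19 mm behind it; z points along the fingers, y is the direction in which the jaws open and shut (so a half turn about z gives the same grasp; the last joint's range is limited). The gripper opens to 95 mm and grips with 3 to 60 N. Pads are 20 mm wide; open, the fingers measure 119 mm over their backs; the gripper's body (75 mm by 180 mm) begins 59 mm behind the grasp point.
Start: joints at [-1.326, 0.491, 1.559, -0, 1.092, -0.106], TCP at [214.804, -586.946, 214.661] pointing down, gripper open.
Joint ranges: [-3.1, 3.1], [-0.84, 2.19], [0.05, 2.79], [-1.13, 4.28], [0.06, 2.93], [-2.69, 2.69]. Speed limits (rad/s): [2.22, 2.22, 2.79, 3.14, 3.14, 3.14].

### API

Orientations are given as [roll, pitch, yaw] about the fixed x, y, z axes, in that order (R = Rz(yaw) Ry(pitch) Rx(roll)).
In Python, from cell import env, read_camera, get_calibration gives the robot as it stands.
- The arm moves only by the tool arm_command, never from a script. Its argument "targets" is a list of rows, each a list of 3 entries, a list of its own where there are three numbers: the turn, a rotation vector about the tool's x, y, z in rad, then the shift along the tool's x, y, z in m, then the closure in counts, from 0 (fully open) to 255 (shut). In form: [[[rx, ry, rz], [tx, ty, tz], fingers], ...]. A call has 1 to 8 rows; each row is the pose to reach, as a shift and turn from the pose commanded when the call began, along the tool's axes at that moment; what a row does not reach only later rows make up. A row lasts 1/10 s, in which the tool goes at most 50 mm and 8.59 degrees, less where a joint would pass 70% of its speed; a pose out of reach is approached as far as the arm can. A call with a gripper value outside its range is refused whole. The fingers move at their own pace and stop on an object; the grip force is fixed at half the most. Time passes only in rows, so rows that repeat a pose let the fingers close. It gives the time, the measured TCP pose, the force and the opening at its end, in the units of the state.
- env.state(): the state, without advancing time (a new reading comes with each control period).
- read_camera(name): name is "scene" or "top" or "wrist"; returns (picture, depth): 420x560x3 uint8, blue, green, red; 420x560 float32, mm along the optical axis (not along the pixel's ray), 0 where there is no reading.
- get_calibration(name): a dict with "vfov" (degrees; the focal length in pixels is half the picture's height over the tangent of half this angle, whatever the lens; pixels are square), "cx", "cy" (the principal point, pixels), "world_from_camera" (4x4, takes a point from camera to world coordinates). Camera axes: x right, y down, z forward; pixel columns grow to the right and rows downward; lengths in mm; the calibration is good to about 2 mm. A picture is of the moment at which its call begins: read the wrist's pose just before it. get_calibration takes no time and is no camera call; for the wrist camera it gives the pose at the moment of the call.
- env.job_done(): hands the job in, once; it reports no verdict.
The state is a dict: "t": time; "joints": joint angles; "qvel": joint speeds; "tau": joint torques, N m; "eef_pos": TCP position; "tcp_rot": TCP orientation; "ft_force": force on the tool from outside, world axes, zero at the start; "moment": the same for the moment, N m; "opening": opening from 0.0 (shut) to 1.0 (fully open).
Only numpy, scipy, OpenCV 4.12 (cv2) and the standard library are available. Lean on these libraries where they do the work, as an engineer would, in place of code of your own. Each camera call takes 0.05 s, during which the arm holds its last target.

## Working session

There is one attempt and no reset: what is moved stays moved. The work goes in short steps, Python scripts to look and compute and a tool call to move; the robot and the scene stay as the last step left them, time stands still between calls to the robot, and variables do not carry over. Pictures are saved under pics/ and viewed, and the job is handed in when it is done.

Besides the shell and the picture viewer there is one more tool, called after "Call:" in YAML: its name, and indented under it one key for each argument. arm_command: Moves the arm, as the interface text tells. Its arguments: {"type":"object","properties":{"targets":{"type":"array"}},"required":["targets"]}

```bash
mkdir -p pics; ls; python3 - <<'E'
from cell import env, read_camera, get_calibration
import cv2,numpy as np
print(env.state())
for n in ["scene","top"]:
    c=get_calibration(n);print(n,c)
    p,d=read_camera(n);cv2.imwrite(f"pics/{n}0.png",p);np.save(f"pics/{n}0_d.npy",d)
E
```

```text
pics
{'t': 0.0, 'joints': array([-1.32561750e+00,  4.91552737e-01,  1.55947721e+00,  2.00282974e-05,
        1.09170195e+00, -1.05623250e-01]), 'qvel': array([-8.69063585e-04,  1.39585433e-04,  9.53697665e-06,  2.03699251e-03,
        8.46226095e-04, -3.64820454e-04]), 'tau': array([ 5.59303444e-03, -6.12628913e+01, -2.58174938e+01,  6.94465055e-02,
        4.82749532e-02, -1.12063549e-04]), 'eef_pos': array([ 214.73125375, -586.67970643,  214.05643044]), 'tcp_rot': array([-3.14046163e+00, -1.37771153e-04,  3.50792760e-01]), 'ft_force': array([-0.14678669, -0.28487635,  0.32099348]), 'moment': array([-0.00791522,  0.03778189, -0.01335858]), 'opening': 0.9975031505650237}
scene {'vfov': 45.22103782919345, 'cx': 270.596028374371, 'cy': 209.92515075064517, 'world_from_camera': array([[-7.88079267e-01,  3.81447041e-01, -4.83145137e-01,
         1.22779416e+03],
       [ 6.15232446e-01,  5.14204616e-01, -5.97563929e-01,
         9.20968933e+02],
       [ 2.04964671e-02, -7.68174308e-01, -6.39912593e-01,
         1.05126109e+03],
       [ 0.00000000e+00,  0.00000000e+00,  0.00000000e+00,
         1.00000000e+00]])}
top {'vfov': 42.66630386253148, 'cx': 273.1361322435055, 'cy': 213.25217356141226, 'world_from_camera': array([[ 2.81402082e-02, -9.93259128e-01,  1.12447469e-01,
         3.23996965e+02],
       [-9.99549933e-01, -2.91299153e-02, -7.16788970e-03,
        -6.09095429e+00],
       [ 1.03951571e-02, -1.12195154e-01, -9.93631817e-01,
         1.54343414e+03],
       [ 0.00000000e+00,  0.00000000e+00,  0.00000000e+00,
         1.00000000e+00]])}
```

View pics/top0.png

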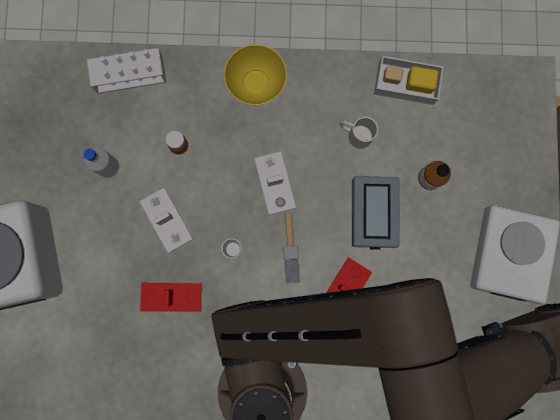

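View pics/scene0.png

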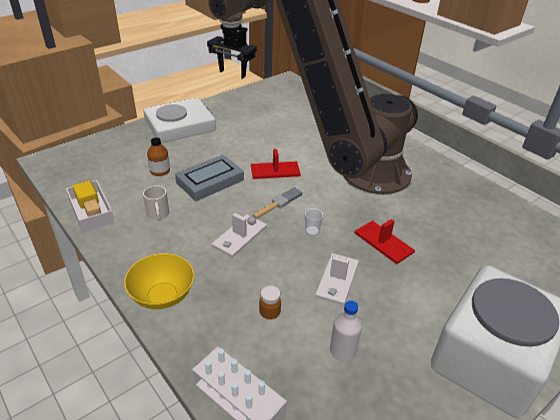

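The top picture shows one white tray at about (275,183), possibly with the ball near (280,201), and the other at (166,220). The reader is at (376,211). I'll enlarge these.

```bash
python3 - <<'E'
import cv2,numpy as np
t=cv2.imread("pics/top0.png");s=cv2.imread("pics/scene0.png")
f=lambda im,x,y,w,h,k:cv2.resize(im[y:y+h,x:x+w],None,fx=k,fy=k,interpolation=cv2.INTER_CUBIC)
cv2.imwrite("pics/c1.png",f(t,240,140,80,80,7)); 
cv2.imwrite("pics/c2.png",f(t,340,165,75,90,6)); 
cv2.imwrite("pics/c3.png",np.hstack([f(s,200,200,80,60,5),f(s,305,245,80,60,5)]))
E
```

```text
(no output)
```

View pics/c1.png

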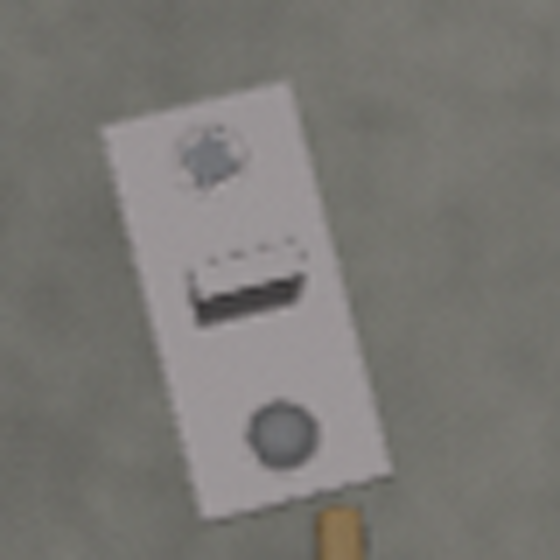

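View pics/c2.png

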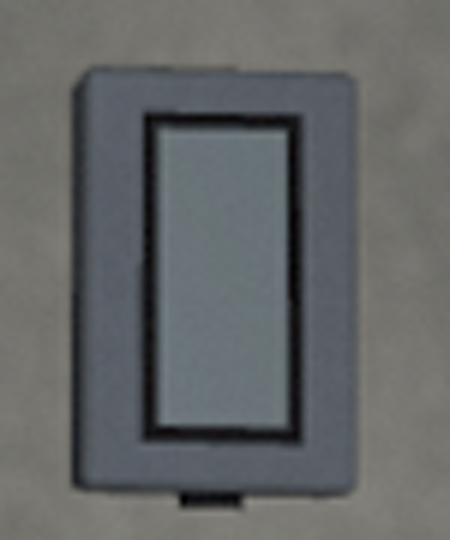

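View pics/c3.png

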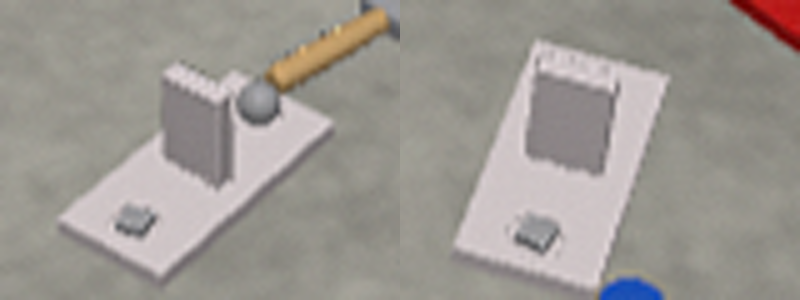

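The ball is in the tray at (275,183), in the pocket on the robot side (280,202), next to the brush handle. The other tray's visible pockets hold coupons. Next I compute the poses.

```bash
cat > h.py <<'E'
import numpy as np,cv2
from cell import env, read_camera, get_calibration
def ray(c,uv,z,H=420):
    f=H/2/np.tan(np.radians(c['vfov']/2)); uv=np.atleast_2d(uv).astype(float)
    d=np.c_[(uv[:,0]-c['cx'])/f,(uv[:,1]-c['cy'])/f,np.ones(len(uv))]
    T=c['world_from_camera'];w=d@T[:3,:3].T;o=T[:3,3]
    return o+w*((z-o[2])/w[:,2])[:,None]
def crop(uv,x0,y0,k): return (np.array(uv)+.5)/k-.5+np.array([x0,y0])
def quad(P):
    P=P[:,:2];c=P.mean(0)
    L=(P[3]-P[0]+P[2]-P[1])/2;W=(P[1]-P[0]+P[2]-P[3])/2
    print('c',c.round(1),'L',np.linalg.norm(L).round(1),'W',np.linalg.norm(W).round(1),'angL',np.degrees(np.arctan2(L[1],L[0])).round(2),'angW',np.degrees(np.arctan2(W[1],W[0])).round(2))
E
python3 - <<'E'
from h import *
c=get_calibration('top');print('tray')
quad(ray(c,crop([(103,127),(291,82),(392,474),(203,521)],240,140,7),12))
print('gripbase/top', ray(c,crop([(190,272),(305,250),(307,277),(192,300)],240,140,7),82).mean(0), ray(c,crop([(283,435)],240,140,7),23.5), ray(c,crop([(211,160)],240,140,7),17))
print('window');quad(ray(c,crop([(145,113),(301,116),(301,440),(142,440)],340,165,6),45))
print('inner');quad(ray(c,crop([(159,127),(289,128),(286,428),(158,427)],340,165,6),45))
print('outer');quad(ray(c,crop([(90,70),(357,74),(357,492),(82,490)],340,165,6),45))
s=env.state();print(s['t'],s['eef_pos'],s['tcp_rot'])
E
```

```text
tray
c [587.  -19.6] L 169.1 W 80.1 angL -164.23 angW -74.41
gripbase/top [584.98032727 -19.28823549  82.        ] [[529.68252287 -35.69281503  23.5       ]] [[644.08473811  -3.06876241  17.        ]]
window
c [ 509.5 -307.6] L 153.6 W 73.9 angL -179.89 angW -88.87
inner
c [ 509.3 -307.9] L 141.6 W 60.6 angL 179.99 angW -88.76
outer
c [ 507.8 -307.3] L 197.8 W 127.2 angL 179.83 angW -88.96
0.1 [ 214.74761494 -586.73008112  214.13665067] [-3.14065216e+00 -8.36390836e-05  3.50824944e-01]
```

```bash
cat >> h.py <<'E'
def mv(cmd,psi,tgt,psit):
    d=np.array(tgt)-np.array(cmd);c,s=np.cos(psi),np.sin(psi)
    print('shift m',(np.array([c*d[0]+s*d[1],s*d[0]-c*d[1],-d[2]])/1000).round(4),'rz',round(-(psit-psi),4))
E
python3 -c "
from h import *
mv([214.8,-586.95,214.66],.3508,[586.5,-19.5,214.66],np.radians(105.7))"
```

```text
shift m [ 0.5441 -0.4052 -0.    ] rz -1.494
```

Call:
arm_command:
  targets:
    - [[0,0,-0.05],[0.017,-0.013,0],140]
    - [[0,0,-0.15],[0.05,-0.037,0],140]
    - [[0,0,-0.25],[0.085,-0.063,0],140]
    - [[0,0,-0.35],[0.122,-0.091,0],140]
    - [[0,0,-0.45],[0.16,-0.119,0],140]
    - [[0,0,-0.55],[0.198,-0.147,0],140]
    - [[0,0,-0.65],[0.236,-0.176,0],140]
    - [[0,0,-0.75],[0.272,-0.2026,0],140]

```text
t: 0.9
eef_pos: [401.3, -301.3, 214.6]
tcp_rot: [-3.141, -0.0, 1.105]
ft_force: [0.7, -1.1, 0.4]
opening: 0.456
```

```bash
python3 -c "
from h import *
p=np.array([214.8,-586.95,214.66]);c,s=np.cos(.3508),np.sin(.3508)
p=p+272*np.array([c,s,0])-202.6*np.array([s,-c,0]);psi=.3508+.75
st=env.state();print(p,psi,st['eef_pos'],st['tcp_rot'],st['opening'])
mv(p,psi,[586.5,-19.5,200],np.radians(105.7))"
```

```text
[ 400.6113545  -303.21614489  214.66      ] 1.1008 [ 401.27275214 -301.28990081  214.55346904] [-3.14142576e+00 -6.84086719e-05  1.10490652e+00] 0.4560884609956574
shift m [0.3371 0.0372 0.0147] rz -0.744
```

Call:
arm_command:
  targets:
    - [[0,0,-0.11],[0.046,0.005,0.002],140]
    - [[0,0,-0.22],[0.094,0.0104,0.004],140]
    - [[0,0,-0.33],[0.143,0.0158,0.006],140]
    - [[0,0,-0.44],[0.19,0.021,0.008],140]
    - [[0,0,-0.55],[0.236,0.026,0.01],140]
    - [[0,0,-0.65],[0.28,0.031,0.012],140]
    - [[0,0,-0.71],[0.317,0.035,0.014],140]
    - [[0,0,-0.744],[0.3371,0.0372,0.0147],140]

```text
t: 1.7
eef_pos: [587.4, -16.9, 199.3]
tcp_rot: [-3.141, -0.0, 1.849]
ft_force: [0.3, -0.5, -0.8]
opening: 0.451
```

Call:
arm_command:
  targets:
    - [[0,0,0],[0,0,0],140]
    - [[0,0,0],[0,0,0],140]
    - [[0,0,0],[0,0,0],140]

```text
t: 2.0
eef_pos: [586.0, -20.3, 199.9]
tcp_rot: [-3.141, 0.0, 1.843]
ft_force: [-0.5, -0.1, -0.8]
opening: 0.452
```

```bash
python3 - <<'E'
from h import *
st=env.state();print(st['eef_pos'],st['tcp_rot'],st['ft_force'])
c=get_calibration('wrist');print(c)
p,d=read_camera('wrist');cv2.imwrite('pics/w1.png',p);np.save('pics/w1d.npy',d)
E
```

```text
[585.96290895 -20.30573824 199.858703  ] [-3.14115821e+00  2.90089585e-05  1.84342296e+00] [-0.5209358  -0.06719608 -0.79611544]
{'vfov': 67.28640514798137, 'cx': 276.2429532329398, 'cy': 208.9688370220091, 'world_from_camera': array([[ 9.62718649e-01,  2.61242922e-01,  7.01779054e-02,
         5.64937930e+02],
       [ 2.70503409e-01, -9.28944521e-01, -2.52764679e-01,
         5.05939604e+01],
       [-8.41602553e-04,  2.62324633e-01, -9.64979315e-01,
         3.68832393e+02],
       [ 0.00000000e+00,  0.00000000e+00,  0.00000000e+00,
         1.00000000e+00]])}
```

View pics/w1.png

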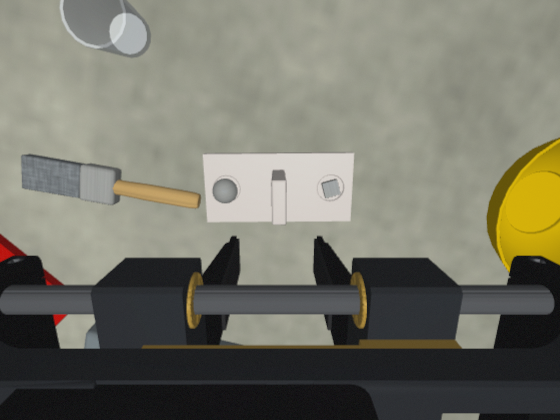

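The wrist view shows the tray from (204,154) to (353,222). The ball is at (225,191), the tab's top edge runs from (273,~172) to (286,222), and the brush handle ends just left of the tray. I'll zoom in and measure.

```bash
python3 - <<'E'
import cv2
t=cv2.imread("pics/w1.png")
cv2.imwrite("pics/w1c.png",cv2.resize(t[140:235,190:365],None,fx=4.5,fy=4.5,interpolation=cv2.INTER_CUBIC))
E
```

```text
(no output)
```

View pics/w1c.png

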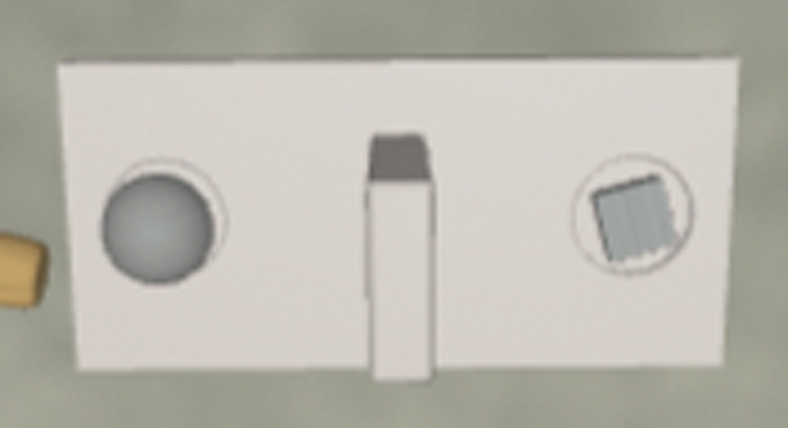

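```bash
python3 - <<'E'
from h import *
c=get_calibration('wrist');k=(190,140,4.5)
quad(ray(c,crop([(60,62),(78,368),(723,363),(739,58)],*k),12))
quad(ray(c,crop([(371,181),(372,380),(432,380),(434,181)],*k),82))
print(ray(c,crop([(158,217),(632,214)],*k),12)[:,:2])
st=env.state();print(st['eef_pos'],st['tcp_rot'][2])
p=[586.5,-19.5,200]
E
```

```text
c [586.6 -18.1] L 169.2 W 79.5 angL 16.09 angW -74.04
c [586.6 -17.8] L 12.8 W 42.7 angL 15.69 angW -74.33
[[527.06119944 -34.80610667]
 [643.56656529  -1.27626653]]
[585.99300619 -20.44882439 199.97885743] 1.8432208814640463
```

Call:
arm_command:
  targets:
    - [[0,0,-0.005],[0.0005,0.0003,0.012],140]
    - [[0,0,-0.005],[0.001,0.0006,0.034],140]
    - [[0,0,-0.005],[0.0016,0.001,0.06],140]
    - [[0,0,-0.005],[0.0016,0.001,0.083],140]
    - [[0,0,-0.005],[0.0016,0.001,0.095],140]
    - [[0,0,-0.005],[0.0016,0.001,0.1],140]
    - [[0,0,-0.005],[0.0016,0.001,0.1],140]
    - [[0,0,-0.005],[0.0016,0.001,0.1],140]

```text
t: 2.85
eef_pos: [587.4, -17.9, 100.7]
tcp_rot: [3.141, 0.001, 1.85]
ft_force: [0.0, -0.4, 0.7]
opening: 0.452
```

```bash
python3 - <<'E'
from h import *
st=env.state();print(st['eef_pos'],st['tcp_rot'],st['ft_force'])
c=get_calibration('wrist');print(c['world_from_camera'][:3,3])
p,d=read_camera('wrist');cv2.imwrite('pics/w2.png',p)
print(c['world_from_camera'][:3,:3].T@(st['eef_pos']-c['world_from_camera'][:3,3]))
E
```

```text
[587.38444712 -17.89814102 100.69587565] [3.14050358e+00 5.84001055e-04 1.84957782e+00] [ 0.03505666 -0.44645377  0.73883574]
[565.6442373   52.91875705 269.61354768]
[  1.19750918  27.06398761 182.44713274]
```

View pics/w2.png

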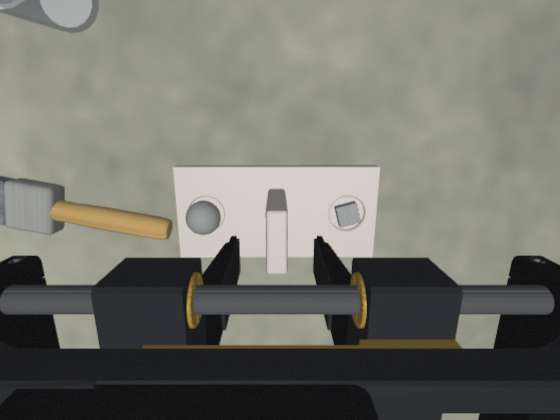

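Tab centred between the fingertips (tab 267–288 → 277.5; tips 235/319 → 277). Descend.

Call:
arm_command:
  targets:
    - [[0,0,0],[0,0,0.008],140]
    - [[0,0,0],[0,0,0.022],140]
    - [[0,0,0],[0,0,0.036],140]
    - [[0,0,0],[0,0,0.048],150]
    - [[0,0,0],[0,0,0.055],160]
    - [[0,0,0],[0,0,0.058],170]
    - [[0,0,0],[0,0,0.058],180]
    - [[0,0,0],[0,0,0.058],190]

```text
t: 3.7
eef_pos: [587.2, -17.7, 42.2]
tcp_rot: [3.141, 0.0, 1.85]
ft_force: [-0.1, 0.7, 0.2]
opening: 0.27
```

```bash
python3 - <<'E'
from h import *
st=env.state();print(st['eef_pos'],st['tcp_rot'],st['ft_force'])
p,d=read_camera('wrist');cv2.imwrite('pics/w3.png',p)
E
```

```text
[587.18972901 -17.72858845  42.17393004] [3.14117126e+00 2.58130637e-04 1.84980534e+00] [-0.13119383  0.66180471  0.15360599]
```

View pics/w3.png

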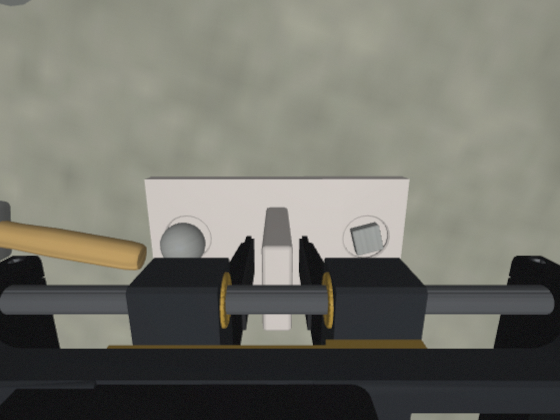

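The fingers straddle the tab, with the tab at 263–291 and the finger inner faces at about 252 and 303. The ball is in its pocket at (183,244). Closing slowly.

Call:
arm_command:
  targets:
    - [[0,0,0],[0,0,0],197]
    - [[0,0,0],[0,0,0],203]
    - [[0,0,0],[0,0,0],208]
    - [[0,0,0],[0,0,0],212]
    - [[0,0,0],[0,0,0],216]
    - [[0,0,0],[0,0,0],220]
    - [[0,0,0],[0,0,0],225]
    - [[0,0,0],[0,0,0],240]

```text
t: 4.55
eef_pos: [587.1, -17.7, 42.0]
tcp_rot: [3.141, 0.0, 1.85]
ft_force: [2.1, 0.7, 0.5]
opening: 0.145
```

Call:
arm_command:
  targets:
    - [[0,0,0],[0,0,0],255]
    - [[0,0,0],[0,0,0],255]
    - [[0,0,0],[0,0,0],255]
    - [[0,0,0],[0,0,0],255]

```text
t: 4.95
eef_pos: [587.1, -17.7, 42.0]
tcp_rot: [3.141, 0.0, 1.85]
ft_force: [1.3, 0.9, -0.2]
opening: 0.141
```

```bash
python3 - <<'E'
from h import *
st=env.state();print(st['eef_pos'],st['tcp_rot'],st['ft_force'],st['moment'])
p,d=read_camera('wrist');cv2.imwrite('pics/w4.png',p)
E
```

```text
[587.12738215 -17.74404567  41.95743661] [3.14129430e+00 2.30375628e-04 1.84978800e+00] [ 1.34621038  0.91956388 -0.2318225 ] [ 0.11206786 -0.37431609 -0.05433469]
```

View pics/w4.png

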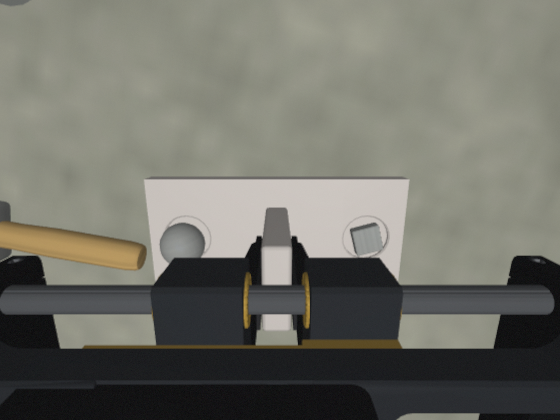

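Gripped, with the ball unmoved. I'll lift very gently.

Call:
arm_command:
  targets:
    - [[0,0,0],[0,0,-0.0005],255]
    - [[0,0,0],[0,0,-0.002],255]
    - [[0,0,0],[0,0,-0.004],255]
    - [[0,0,0],[0,0,-0.007],255]
    - [[0,0,0],[0,0,-0.01],255]
    - [[0,0,0],[0,0,-0.013],255]
    - [[0,0,0],[0,0,-0.015],255]
    - [[0,0,0],[0,0,-0.016],255]

```text
t: 5.8
eef_pos: [587.0, -17.7, 58.2]
tcp_rot: [3.141, 0.0, 1.85]
ft_force: [-0.2, -0.8, -2.8]
opening: 0.148
```

```bash
python3 - <<'E'
from h import *
st=env.state();print(st['eef_pos'],st['tcp_rot'],st['ft_force'],st['moment'])
p,d=read_camera('wrist');cv2.imwrite('pics/w5.png',p)
p,d=read_camera('scene');cv2.imwrite('pics/s5.png',cv2.resize(p[180:280,180:320],None,fx=5,fy=5))
E
```

```text
[587.04591323 -17.72644253  58.23581242] [3.14130443e+00 2.43501738e-04 1.84982572e+00] [-0.16640849 -0.75760443 -2.75728281] [ 0.0237264  -0.20628466 -0.05189215]
```

View pics/w5.png

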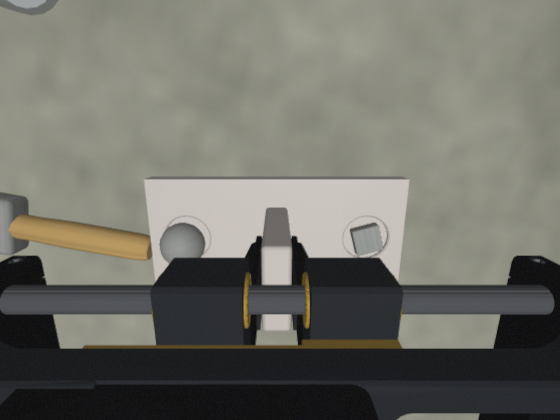

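View pics/s5.png

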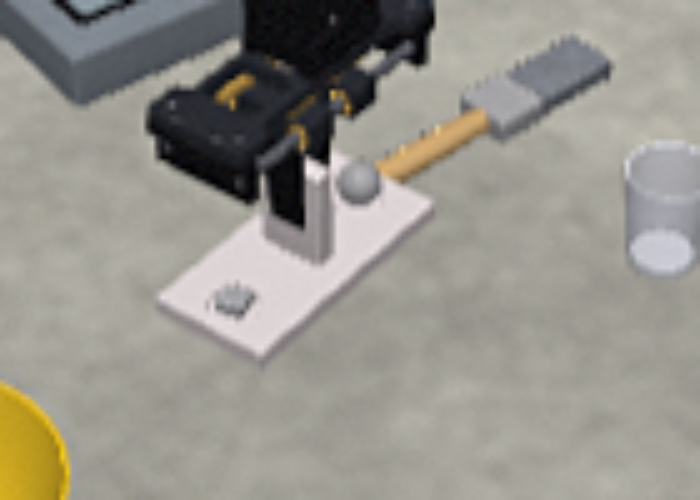

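Tray is off the bench, level and rigid in the grip, with the ball seated. Raise further.

Call:
arm_command:
  targets:
    - [[0,0,0],[0,0,-0.001],255]
    - [[0,0,0],[0,0,-0.003],255]
    - [[0,0,0],[0,0,-0.006],255]
    - [[0,0,0],[0,0,-0.01],255]
    - [[0,0,0],[0,0,-0.016],255]
    - [[0,0,0],[0,0,-0.023],255]
    - [[0,0,0],[0,0,-0.031],255]
    - [[0,0,0],[0,0,-0.039],255]

```text
t: 6.7
eef_pos: [587.0, -17.7, 97.8]
tcp_rot: [3.141, 0.0, 1.85]
ft_force: [-0.3, -0.1, -2.5]
opening: 0.145
```

Call:
arm_command:
  targets:
    - [[0,0,0],[0,0,-0.008],255]
    - [[0,0,0],[0,0,-0.016],255]
    - [[0,0,0],[0,0,-0.024],255]
    - [[0,0,0],[0,0,-0.032],255]
    - [[0,0,0],[0,0,-0.04],255]
    - [[0,0,0],[0,0,-0.047],255]
    - [[0,0,0],[0,0,-0.052],255]
    - [[0,0,0],[0,0,-0.055],255]

```text
t: 7.5
eef_pos: [587.0, -17.7, 152.4]
tcp_rot: [3.141, 0.0, 1.85]
ft_force: [-0.5, 0.6, -2.9]
opening: 0.144
```

Call:
arm_command:
  targets:
    - [[0,0,0],[0,0,-0.001],255]
    - [[0,0,0],[0,0,-0.001],255]

```text
t: 7.7
eef_pos: [586.9, -17.7, 152.8]
tcp_rot: [-3.141, 0.0, 1.85]
ft_force: [-0.2, 0.8, -3.9]
opening: 0.146
```

```bash
python3 - <<'E'
from h import *
st=env.state();print(st['eef_pos'],st['tcp_rot'],st['ft_force'])
p,d=read_camera('wrist');cv2.imwrite('pics/w6.png',p);np.save('pics/w6d.npy',d)
# tray centre relative to tcp, at measured pose: plate top assumed tcp z-42+12
mv(st['eef_pos'],st['tcp_rot'][2],[509.4,-307.7,153],np.radians(90.5))
E
```

```text
[586.92193304 -17.680725   152.83727552] [-3.14142328e+00  3.24154273e-05  1.84985215e+00] [-0.18838689  0.831769   -3.91871635]
shift m [-2.574e-01 -1.544e-01 -2.000e-04] rz 0.2703
```

View pics/w6.png

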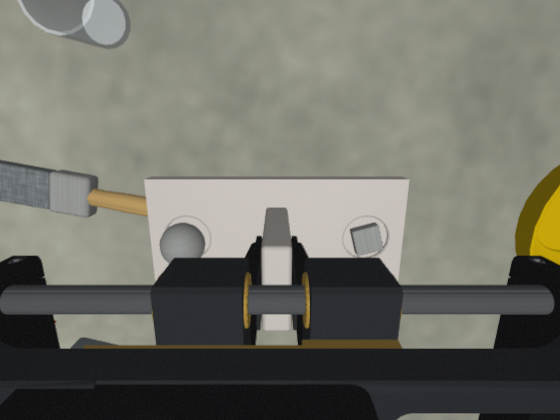

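Call:
arm_command:
  targets:
    - [[0,0,0],[-0.0004,-0.0003,0],255]
    - [[0,0,0],[-0.0013,-0.0008,0],255]
    - [[0,0,0],[-0.003,-0.0018,0],255]
    - [[0,0,0],[-0.0056,-0.0033,0],255]
    - [[0,0,0],[-0.009,-0.0054,0],255]
    - [[0,0,0],[-0.0129,-0.0077,0],255]
    - [[0,0,0],[-0.0176,-0.0106,0],255]
    - [[0,0,0],[-0.0232,-0.0139,0],255]

```text
t: 8.55
eef_pos: [579.8, -44.3, 152.9]
tcp_rot: [-3.142, 0.0, 1.85]
ft_force: [-0.2, -0.2, -3.0]
opening: 0.144
```

Call:
arm_command:
  targets:
    - [[0,0,0],[-0.006,-0.0036,0],255]
    - [[0,0,0],[-0.0124,-0.0075,0],255]
    - [[0,0,0],[-0.0193,-0.0116,0],255]
    - [[0,0,0],[-0.0266,-0.016,0],255]
    - [[0,0,0],[-0.0343,-0.0206,0],255]
    - [[0,0,0],[-0.042,-0.0252,0],255]
    - [[0,0,0],[-0.0498,-0.0299,0],255]
    - [[0,0,0],[-0.0575,-0.0345,0],255]

```text
t: 9.35
eef_pos: [562.5, -109.4, 153.0]
tcp_rot: [3.142, 0.0, 1.85]
ft_force: [-0.7, 1.2, -1.8]
opening: 0.149
```

Call:
arm_command:
  targets:
    - [[0,0,0],[-0.0077,-0.0046,0],255]
    - [[0,0,0],[-0.0154,-0.0093,0],255]
    - [[0,0,0],[-0.0232,-0.0139,0],255]
    - [[0,0,0],[-0.0309,-0.0185,0],255]
    - [[0,0,0],[-0.0386,-0.0232,0],255]
    - [[0,0,0],[-0.0463,-0.0278,0],255]
    - [[0,0,0],[-0.0541,-0.0324,0],255]
    - [[0,0,0],[-0.0618,-0.0371,0],255]

```text
t: 10.15
eef_pos: [543.8, -179.0, 152.9]
tcp_rot: [3.142, 0.0, 1.85]
ft_force: [-0.3, 0.1, -3.9]
opening: 0.147
```

Call:
arm_command:
  targets:
    - [[0,0,0],[-0.0077,-0.0046,0],255]
    - [[0,0,0],[-0.0154,-0.0093,0],255]
    - [[0,0,0],[-0.0232,-0.0139,0],255]
    - [[0,0,0],[-0.0309,-0.0185,0],255]
    - [[0,0,0],[-0.0386,-0.0232,0],255]
    - [[0,0,0],[-0.0463,-0.0278,0],255]
    - [[0,0,0],[-0.0541,-0.0324,0],255]
    - [[0,0,0],[-0.0618,-0.0371,0],255]

```text
t: 10.95
eef_pos: [525.2, -248.6, 152.9]
tcp_rot: [3.142, 0.0, 1.85]
ft_force: [-0.4, 0.3, -3.0]
opening: 0.146
```

Call:
arm_command:
  targets:
    - [[0,0,0],[-0.0077,-0.0046,0],255]
    - [[0,0,0],[-0.015,-0.009,0],255]
    - [[0,0,0],[-0.022,-0.0132,0],255]
    - [[0,0,0],[-0.0285,-0.0171,0],255]
    - [[0,0,0],[-0.0345,-0.0207,0],255]
    - [[0,0,0],[-0.0396,-0.0238,0],255]
    - [[0,0,0],[-0.044,-0.0264,0],255]
    - [[0,0,0],[-0.0475,-0.0285,0],255]

```text
t: 11.75
eef_pos: [511.0, -301.7, 152.9]
tcp_rot: [3.142, 0.0, 1.85]
ft_force: [0.1, -0.8, -2.9]
opening: 0.145
```

Call:
arm_command:
  targets:
    - [[0,0,0],[-0.003,-0.0018,0],255]
    - [[0,0,0],[-0.0048,-0.0029,0],255]
    - [[0,0,0],[-0.0056,-0.0033,0],255]
    - [[0,0,0],[-0.0056,-0.0033,0],255]
    - [[0,0,0],[-0.0056,-0.0033,0],255]

```text
t: 12.25
eef_pos: [509.5, -307.5, 152.9]
tcp_rot: [-3.142, 0.0, 1.85]
ft_force: [-0.1, -0.1, -3.1]
opening: 0.144
```

```bash
python3 - <<'E'
from h import *
st=env.state();print(st['t'],st['eef_pos'],st['tcp_rot'],st['ft_force'])
p,d=read_camera('wrist');cv2.imwrite('pics/w7.png',p)
mv(st['eef_pos'],st['tcp_rot'][2],[509.4,-307.7,153],np.radians(90.5))
E
```

```text
12.25 [ 509.46517313 -307.53439749  152.94225678] [-3.14157912e+00  5.13197903e-05  1.84992794e+00] [-0.13000077 -0.12668968 -3.13611081]
shift m [-0.0001 -0.0001 -0.0001] rz 0.2704
```

View pics/w7.png

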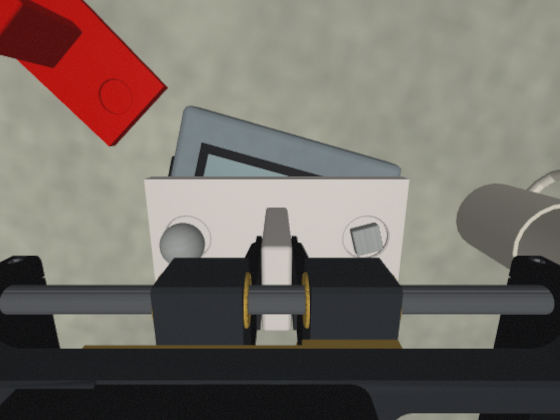

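The ball is still seated and the tray is over the reader. Now turn slowly.

Call:
arm_command:
  targets:
    - [[0,0,0.002],[0,0,0],255]
    - [[0,0,0.008],[0,0,0],255]
    - [[0,0,0.018],[0,0,0],255]
    - [[0,0,0.032],[0,0,0],255]
    - [[0,0,0.05],[0,0,0],255]
    - [[0,0,0.07],[0,0,0],255]
    - [[0,0,0.092],[0,0,0],255]
    - [[0,0,0.115],[0,0,0],255]

```text
t: 13.1
eef_pos: [509.4, -307.7, 152.9]
tcp_rot: [-3.142, 0.0, 1.733]
ft_force: [-0.2, 0.3, -3.1]
opening: 0.146
```

Call:
arm_command:
  targets:
    - [[0,0,0.024],[0,0,0],255]
    - [[0,0,0.048],[0,0,0],255]
    - [[0,0,0.072],[0,0,0],255]
    - [[0,0,0.096],[0,0,0],255]
    - [[0,0,0.117],[0,0,0],255]
    - [[0,0,0.135],[0,0,0],255]
    - [[0,0,0.147],[0,0,0],255]
    - [[0,0,0.153],[0,0,0],255]

```text
t: 13.9
eef_pos: [509.4, -307.7, 152.9]
tcp_rot: [-3.142, 0.0, 1.581]
ft_force: [0.5, 0.0, -2.2]
opening: 0.145
```

Call:
arm_command:
  targets:
    - [[0,0,0.0024],[0,0,0],255]
    - [[0,0,0.0024],[0,0,0],255]
    - [[0,0,0.0024],[0,0,0],255]

```text
t: 14.2
eef_pos: [509.4, -307.7, 153.0]
tcp_rot: [3.142, 0.0, 1.58]
ft_force: [-0.8, -0.2, -2.2]
opening: 0.145
```

```bash
python3 - <<'E'
from h import *
st=env.state();print(st['t'],st['eef_pos'],st['tcp_rot'],st['ft_force'])
np.save('pics/cal8.npy',get_calibration('wrist'),allow_pickle=True)
p,d=read_camera('wrist');cv2.imwrite('pics/w8.png',p);np.save('pics/w8d.npy',d)
p,d=read_camera('scene');cv2.imwrite('pics/s8.png',cv2.resize(p[110:250,110:310],None,fx=4,fy=4,interpolation=cv2.INTER_CUBIC));np.save('pics/s8d.npy',d)
p,d=read_camera('top');cv2.imwrite('pics/t8.png',cv2.resize(p[140:280,310:450],None,fx=4,fy=4,interpolation=cv2.INTER_CUBIC))
E
```

```text
14.2 [ 509.44939984 -307.67647893  152.95963167] [3.14154694e+00 1.13663053e-04 1.57950913e+00] [-0.78345607 -0.15710595 -2.24063689]
```

View pics/w8.png

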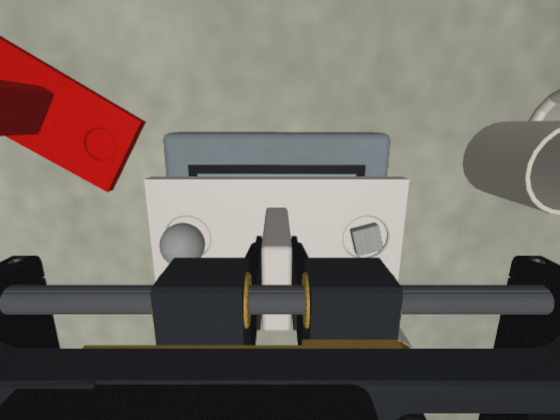

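View pics/s8.png

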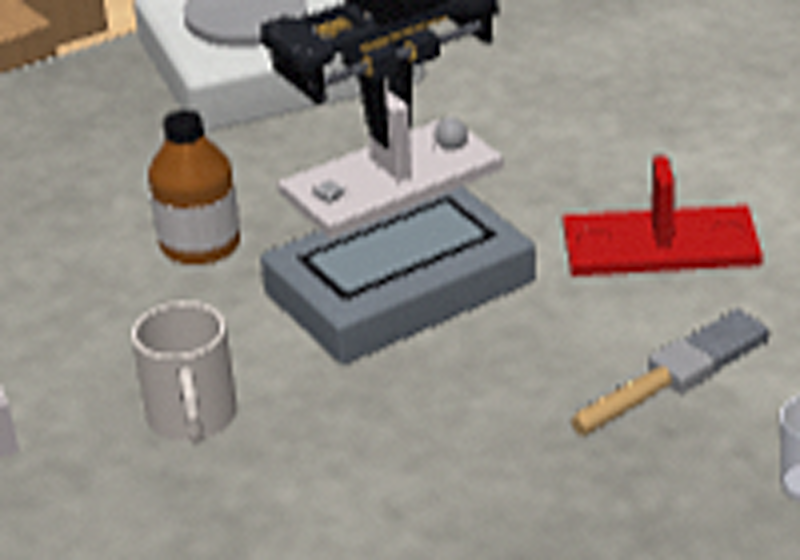

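View pics/t8.png

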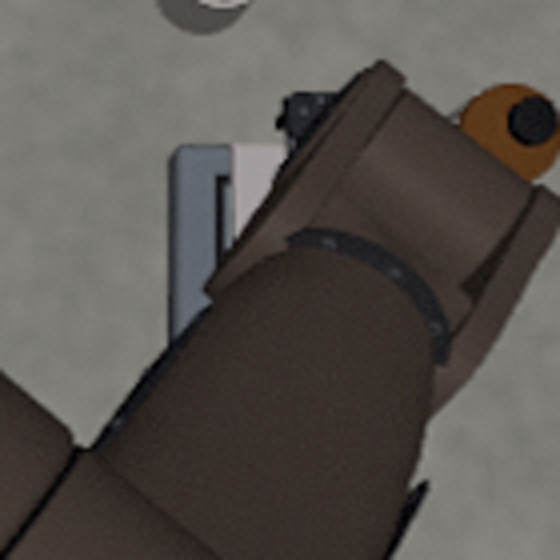

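Both views show the tray level over the reader with the ball seated. The wrist view shows the frame's far edge at (189..366,166) and the tray's far edge at (147..407,178). I'll check the alignment numerically.

```bash
python3 - <<'E'
from h import *
p=cv2.imread('pics/w8.png')
cv2.imwrite('pics/w8c.png',cv2.resize(p[125:225,140:415],None,fx=2.9,fy=2.9,interpolation=cv2.INTER_CUBIC))
c=get_calibration('wrist');d=np.load('pics/w8d.npy');f=210/np.tan(np.radians(c['vfov']/2))
def w(u,v):
    z=d[v,u];q=np.array([(u-c['cx'])/f*z,(v-c['cy'])/f*z,z,1]);return (c['world_from_camera']@q)[:3].round(1)
for uv in [(160,190),(160,200),(240,185),(240,200),(310,185),(395,185),(395,200),(200,145),(350,145),(275,145),(275,60)]: print(uv,w(*uv))
P=ray(c,[(147,178),(407,178)],123);print('tray far',P)
P=ray(c,[(189,165.5),(366,165.5)],45);print('frame far',P)
P=ray(c,[(165,136),(388,136)],45);print('box far',P)
E
```

```text
(160, 190) [ 432.9 -276.5  122.1]
(160, 200) [ 432.3 -283.1  122.1]
(240, 185) [ 484.4 -273.   120.7]
(240, 200) [ 484.2 -282.9  120.8]
(310, 185) [ 529.7 -272.4  121.2]
(395, 185) [ 584.5 -271.8  121.3]
(395, 200) [ 585.9 -282.   120.6]
(200, 145) [ 441.6 -253.    43.6]
(350, 145) [ 571.3 -251.7   44.4]
(275, 145) [ 506.6 -252.2   46.1]
(275, 60) [ 505.7 -176.5   -2.8]
tray far [[ 425.58040535 -268.5732199   123.        ]
 [ 590.99691261 -266.9213114   123.        ]]
frame far [[ 431.33874175 -270.66352447   45.        ]
 [ 586.48033978 -269.11618107   45.        ]]
box far [[ 412.38106781 -245.63659499   45.        ]
 [ 603.16635936 -243.73923417   45.        ]]
```

View pics/w8c.png

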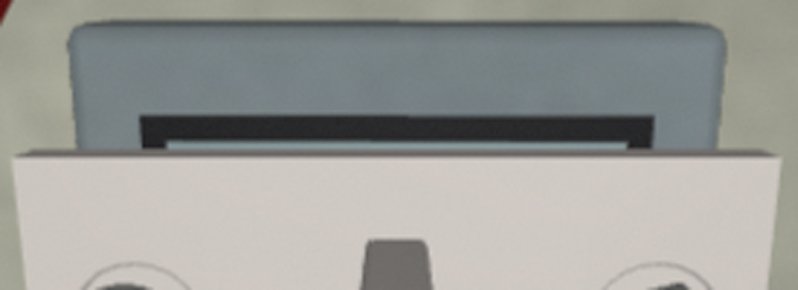

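Tray and window agree to within about 1 mm and 0.1°. The plate top is at about z 122 (underside about 110), so I lower 15 mm.

Call:
arm_command:
  targets:
    - [[0,0,0],[0,0,0.0005],255]
    - [[0,0,0],[0,0,0.0018],255]
    - [[0,0,0],[0,0,0.004],255]
    - [[0,0,0],[0,0,0.007],255]
    - [[0,0,0],[0,0,0.01],255]
    - [[0,0,0],[0,0,0.0125],255]
    - [[0,0,0],[0,0,0.0145],255]
    - [[0,0,0],[0,0,0.0155],255]

```text
t: 15.15
eef_pos: [509.4, -307.6, 137.2]
tcp_rot: [-3.141, -0.0, 1.579]
ft_force: [0.9, -0.1, -2.5]
opening: 0.145
```

Call:
arm_command:
  targets:
    - [[0,0,0],[0,0,0],255]
    - [[0,0,0],[0,0,0],255]
    - [[0,0,0],[0,0,0],255]
    - [[0,0,0],[0,0,0],255]
    - [[0,0,0],[0,0,0],255]
    - [[0,0,0],[0,0,0],255]
    - [[0,0,0],[0,0,0],255]
    - [[0,0,0],[0,0,0],255]

```text
t: 15.95
eef_pos: [509.4, -307.7, 137.5]
tcp_rot: [3.142, 0.0, 1.579]
ft_force: [-1.0, -0.4, -3.1]
opening: 0.145
```

```bash
python3 - <<'E'
from h import *
st=env.state();print(st['t'],st['eef_pos'],st['tcp_rot'],st['ft_force'],abs(st['qvel']).max())
c=get_calibration('wrist');p,d=read_camera('wrist');w=p;f=210/np.tan(np.radians(c['vfov']/2))
def pl(d,c,u0,u1,v0,v1):
    v,u=np.mgrid[v0:v1,u0:u1];z=d[v,u]
    return np.c_[((u-c['cx'])/f*z).ravel(),((v-c['cy'])/f*z).ravel(),z.ravel(),np.ones(z.size)]@c['world_from_camera'].T
for r in [(215,255,185,205),(300,340,185,205)]: 
    q=pl(d,c,*r);print('plate top',q[:,2].mean(),q[:,2].std())
q=pl(d,c,200,350,142,155);print('reader top',q[:,2].mean())
s,_=read_camera('scene')
cv2.imwrite('pics/f.png',np.hstack([w,cv2.resize(s[110:250,190:270],(240,420),interpolation=cv2.INTER_CUBIC)]))
E
```

```text
15.95 [ 509.42734762 -307.68380525  137.45750625] [3.14156900e+00 1.40274299e-04 1.57939397e+00] [-1.02826601 -0.36929429 -3.11761058] 0.002039925527135494
plate top 107.338694625664 14.126259522914934
plate top 108.09952758528405 18.64225570003815
reader top 44.76208315556651
```

View pics/f.png

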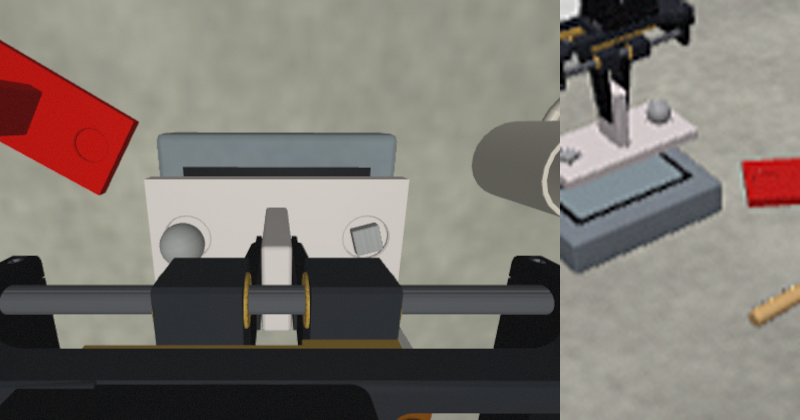

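The ball is in its pocket, and the tray is level and still with its underside at about 95 mm. I'm handing the job in.

```bash
python3 -c "
from cell import env
print(env.job_done())"
```

```text
the job is handed in; nothing more can be done
None
```

I picked up the white tray holding the ball by its grip, carried it slowly to the reader, and turned it to line up with the window. I handed the job in at about 16 s with the arm still holding it there.

What the last checks showed:
- **Ball:** it was still in its pocket in the final wrist and scene pictures.
- **Level and still:** the tool is within about 0.01° of vertical, and the joint speeds were about 0.002 rad/s.
- **Position:** the tray was within about 1 mm and 0.1° of the reader window by the wrist camera, measured just before the last straight 15 mm descent. The wrist and top cameras' estimates of the window centre differed by about 1 mm.
- **Height:** the underside is about 50 mm above the glass by arm position (137.5 mm tool height less the 42 mm at grasp). The wrist depth image agreed on average, with the plate top at about 107–108 mm. That reading was noisy (14–19 mm spread), so I relied mainly on the arm's position.
- **Rest of the bench:** I saw nothing disturbed in the pictures, but I took no measurements of the other objects afterwards.

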